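# Date the form, then hold the seal on its circle

## Task

Approve the form on the clipboard: first push the red self-inking date stamp, which already stands on the date box, fully down through its stroke and let it spring back up, leaving it standing where it is. Then pick up the brown seal (not the black one), stand it upright with its face inside the one empty blue circle, touching the form with it nowhere else, and press it lightly on the paper, with about 5 newtons. Finish like that: the program ends with the seal still held in the gripper and still pressed gently, flat and upright, on the circle.

Things in the scene. Friction and masses are not known exactly. Their poses are not given: they have to be found in the camera images.
- form_board: brown clipboard with a white sheet, 170 (x) x 260 (y) x 5 mm, fixed, rigid; origin under its centre, z up, sheet top 5 mm above the origin. A steel clip on its far (+x) edge stands 18 mm high. The date box is at its +y end; three boxes with blue circles, 44 mm apart, stand in a row along y at its -y end, at x = -30 mm
- date_box (a point): centre of the rectangular date box (60 x 68 mm) printed on the sheet, on the paper
- empty_circle: the blue printed circle, 27 mm across, with nothing in it: where the seal belongs; origin at its centre, on the paper. It may be any of the three
- sealed_circle_1: a blue circle like it that already holds a round red seal impression; origin at its centre, on the paper
- sealed_circle_2: another blue circle that already holds a red impression; origin at its centre, on the paper
- date_stamp: self-inking date stamp, red grip on a black frame, 33 (x) x 47 (y) x 60 mm, standing loose on the date box; origin at the centre of its underside, z up; the flat top of the grip (32 x 48 mm) is 60 mm above the origin when up and 48 mm when pressed fully down
- date_stamp_grip (a joint): travel of the stamp's grip: 0 up, 0.012 m fully pressed to its stop; a spring pushes it back up with 8 N at the start of the stroke and 12 N at its end
- brown_seal: brown personal seal, already inked: an upright round stick 15 mm in diameter and 56 mm tall, 18 g, standing loose on its red face on the desk; origin at the centre of that face (underside), z up along the stick
- black_seal: black personal seal, 13 mm in diameter and 60 mm tall, standing loose on the desk; not to be used; origin at the centre of its underside
There are look-alikes about, which are no part of the job. Of the things that look like the date_stamp, the largest one is meant.

How it is judged:
By the outcome, as a careful person would: the job done as asked, in the order asked, and still so for the second after the job is handed in, while the arm keeps its last pose, push and grip.
It also fails if it takes over 64 s, if anything falls off the work surface, if the arm or the gripper's body presses on something with over 40 N, if the wrist force passes 120 N, or if a joint passes its speed limit or range.

## Robot

A 6-joint arm with a two-finger parallel gripper is mounted at the origin on a cart in front of the work surface, level with it; the furniture and walls round the work are solid. World frame = base frame: x ahead of the robot, y to its left, z up, the work surface at z = 0. Lengths are in mm, angles in degrees, forces in N, time in s.
With the tool pointing down it reaches from about 350 to 850 mm from the base axis. Payload 8.1 kg.
Tool frame: the origin (TCP) lies between the finger pads; the fingertips stand 11 mm ahead of it and the grasp point (between the pads) lies 8 mm behind it; z points along the fingers, y is the line along which they close (so a half turn about z gives the same grasp; the last joint's range is limited). The gripper opens to 85 mm and grips with 20 to 120 N. Pads are 22 mm wide; open, the fingers measure 114 mm over their backs; the gripper's body (76 mm by 85 mm) begins 54 mm behind the grasp point. The pads swing forward as they close: fully open they stand 13 mm farther back than shut.
Start: joints at [-74.106, 7.471, 85.268, -0, 87.261, -4.893], TCP at [212.956, -560.941, 242.292] pointing down, gripper open.
Joint ranges: [-169.43, 169.43], [-51.17, 129.36], [1.28, 143.12], [-76.62, 256.62], [0, 156.53], [-152.29, 152.29]. Speed limits (degrees/s): [136.94, 136.94, 159.86, 180, 180, 180].

## Interface

Orientations are given as [roll, pitch, yaw] about the fixed x, y, z axes, in that order (R = Rz(yaw) Ry(pitch) Rx(roll)).
In Python, from bench import r, snapshot, get_calibration gives the robot as it stands.
- The arm moves only by the tool step_arm, never from a script. Its argument "rows" is a list of rows, each a list of 2 entries, a list of its own where there are three numbers: the shift along the tool's x, y, z in mm, then the turn about the tool's z in degrees. In form: [[[tx, ty, tz], yaw], ...]. A call has 1 to 12 rows; each row is the pose to reach, as a shift and turn from the pose commanded when the call began, along the tool's axes at that moment; what a row does not reach only later rows make up. A row lasts 1/10 s, in which the tool goes at most 50 mm and 8.59 degrees, less where a joint would pass 70% of its speed; a pose out of reach is approached as far as the arm can. A call with a gripper value outside its range is refused whole. "fingers" is the opening, from 0 (shut) to 1 (fully open), set as the call begins (left out, the last holds). The fingers move at their own pace and stop on an object; "squeeze" is the grip in N (left out, the last holds). Time passes only in rows, so rows that repeat a pose let the fingers close. It gives the time, the measured TCP pose, the force, the opening and the grip force at its end, in the units of the state.
- r.sense(): the state, without advancing time (a new reading comes with each control period).
- snapshot(name): name is "scene" or "top" or "wrist"; returns the picture (480x640x3 uint8, blue, green, red); there is no depth.
- get_calibration(name): a dict with "fovy" (degrees; the focal length in pixels is half the picture's height over the tangent of half this angle, whatever the lens; pixels are square), "cx", "cy" (the principal point, pixels), "dist" ([k1, k2, p1, p2, k3] as OpenCV has them; the pictures are not rectified), "eye" and "orientation" of the camera in the world. Camera axes: x right, y up, looking along -z (the intrinsics and any distortion apply to the point x, -y, -z); pixel columns grow to the right and rows downward; lengths in mm; the calibration is good to about 2 mm. A picture is of the moment at which its call begins: read the wrist's pose just before it. get_calibration takes no time and is no camera call; for the wrist camera it gives the pose at the moment of the call.
- r.hand_in(): hands the job in; it is judged then, once.
The state is a dict: "time": time; "joint_pos": joint angles; "qd": joint speeds; "joint_efforts": joint torques, N m; "tool_pos": TCP position; "tcp_rot": TCP orientation; "ft_force": force on the tool from outside, world axes, zero at the start; "wrist_torque": the same for the moment, N m; "finger_gap": finger opening in mm; "grip_force": force on a finger pad.
Only numpy, scipy, OpenCV 4.12 (cv2) and the standard library are available. Lean on these libraries where they do the work, as an engineer would, in place of code of your own. Each camera call takes 0.05 s, during which the arm holds its last target. There are 200 camera calls.

## Working session

There is one attempt and no reset: what is moved stays moved. The work goes in short steps, Python scripts to look and compute and a tool call to move; the robot and the scene stay as the last step left them, time stands still between calls to the robot, and variables do not carry over. Pictures are saved under pics/ and viewed, at most 10 in all, crops included, and the job is handed in when it is done.

Besides the shell and the picture viewer there is one more tool, called after "Request:" as a command line: name --argument value ..., lists and objects as JSON in quotes. step_arm: Moves the arm, as the interface text tells. Its arguments: {"type":"object","properties":{"rows":{"type":"array"},"fingers":{"type":"number"},"squeeze":{"type":"number"}},"required":["rows"]}

```bash
ls; mkdir -p pics; cat > h.py <<'E'
import numpy as np, cv2, sys
from bench import r, snapshot, get_calibration
from scipy.spatial.transform import Rotation as R
def cal(n):
    c=get_calibration(n); f=240/np.tan(np.radians(c["fovy"])/2)
    K=np.array([[f,0,c["cx"]],[0,f,c["cy"]],[0,0,1]]); 
    o=np.array(c["orientation"],float)
    M=o if o.shape==(3,3) else R.from_euler('xyz',o,degrees=True).as_matrix()
    return K,np.array(c["dist"],float),np.array(c["eye"],float),M
def ray(c,uv):
    K,d,e,M=c; p=cv2.undistortPoints(np.array(uv,float).reshape(-1,1,2),K,d).reshape(-1,2)
    return np.c_[p[:,0],-p[:,1],-np.ones(len(p))]@M.T
def onplane(c,uv,z):
    v=ray(c,uv); e=c[2]; return e+v*((z-e[2])/v[:,2])[:,None]
def proj(c,P):
    K,d,e,M=c; q=(np.array(P,float).reshape(-1,3)-e)@M; q=q*[1,-1,-1]
    return cv2.projectPoints(q,np.zeros(3),np.zeros(3),K,d)[0].reshape(-1,2)
E
python3 - <<'E'
from h import *
for n in("scene","top","wrist"):
    print(n,get_calibration(n)); cv2.imwrite(f"pics/{n}0.png",snapshot(n))
print(r.sense())
E
```

```text
pics
scene {'fovy': 49.903330075831775, 'cx': 318.04733877649466, 'cy': 248.4567163252751, 'dist': array([-0.04138015,  0.        ,  0.        ,  0.        ,  0.        ]), 'eye': array([ 38.79804095, 546.23878018, 634.27542968]), 'orientation': array([ 5.31941355e+01, -3.87733623e-03, -1.43041668e+02])}
top {'fovy': 47.8457172536172, 'cx': 315.173263109015, 'cy': 238.2808995419439, 'dist': array([-0.00077259,  0.        ,  0.        ,  0.        ,  0.        ]), 'eye': array([ 465.98897976,  -85.77297092, 1006.51099464]), 'orientation': array([  2.45441294,   1.3639273 , -90.8399111 ])}
wrist {'fovy': 67.03613289779449, 'cx': 315.8188941879882, 'cy': 239.66540335052403, 'dist': array([0.02611723, 0.        , 0.        , 0.        , 0.        ]), 'eye': array([ 279.38135216, -535.53344752,  372.78271519]), 'orientation': array([-16.17672616,   0.10753574, -69.17875006])}
{'time': 0.15, 'joint_pos': array([-7.41065632e+01,  7.50724443e+00,  8.53156820e+01,  1.51844991e-04,
        8.72637784e+01, -4.89150000e+00]), 'qd': array([-0.06193139, -0.19059911, -0.1855336 ,  0.00809987,  0.03895275,
        0.07638861]), 'joint_efforts': array([ 2.49169289e-04, -5.70063078e+01, -5.01157451e+01, -3.61111051e-04,
        9.53888346e-03,  1.73023273e-05]), 'tool_pos': array([ 212.83636839, -560.52510959,  241.45672584]), 'tcp_rot': array([-1.79913624e+02, -7.54434569e-03,  2.07849238e+01]), 'ft_force': array([0.73247296, 0.06774001, 0.08731005]), 'wrist_torque': array([ 0.00055285, -0.04069902, -0.06716219]), 'grip_force': 0.0, 'finger_gap': 85.67903610349744}
```

View pics/top0.png

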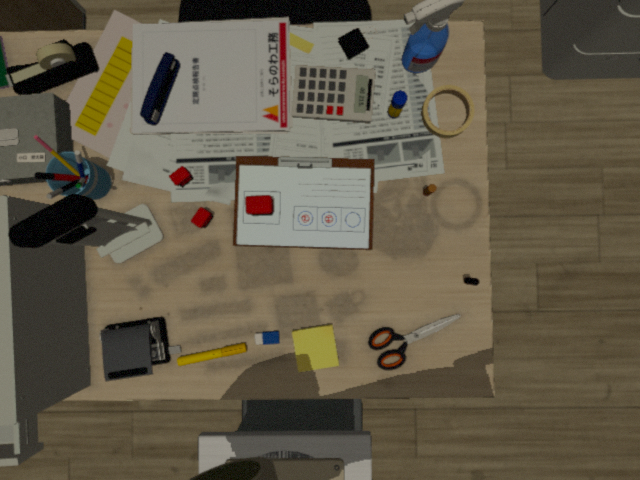

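View pics/scene0.png

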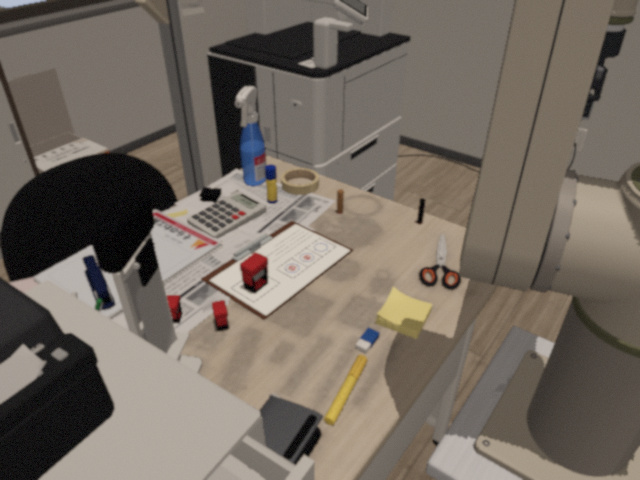

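Top view: three red stamps, at (259,205) on the clipboard's date box, (180,177) and (202,216) on the desk. The one at (259,205) is meant, since it is the largest and stands on the date box. The brown seal is at (430,189), the black one at (471,281), and the empty circle at (353,219), the rightmost (-y) of the three; the other two at (305,219) and (329,219) hold red impressions.

```bash
python3 - <<'E'
from h import *
c=cal("top"); im=cv2.imread("pics/top0.png"); h=cv2.cvtColor(im,cv2.COLOR_BGR2HSV)
red=((h[...,0]<8)|(h[...,0]>172))&(h[...,1]>150)&(h[...,2]>60)
def comps(m,roi):
    u0,v0,u1,v1=roi; k=np.zeros(m.shape,np.uint8); k[v0:v1,u0:u1]=m[v0:v1,u0:u1]*255
    for q in cv2.findContours(k,0,2)[0]:
        if cv2.contourArea(q)>15: yield cv2.contourArea(q),cv2.minAreaRect(q),cv2.boundingRect(q)
for a,rect,b in comps(red,(160,150,290,235)):
    print("red",a,rect,onplane(c,[rect[0]],65 if a>300 else 40)[0], onplane(c,cv2.boxPoints(rect),65).round(1).tolist())
br=(h[...,0]<16)&(h[...,1]>110)
for a,rect,b in comps(br,(415,175,445,202)): print("brown",a,rect,b)
bk=h[...,2]<50
for a,rect,b in comps(bk,(450,265,490,295)): print("black",a,rect,b)
w=(h[...,1]<40)&(h[...,2]>150)
k=np.zeros(w.shape,np.uint8);k[155:255,225:380]=w[155:255,225:380]
q=max(cv2.findContours(k,0,2)[0],key=cv2.contourArea);rect=cv2.minAreaRect(q);print("sheet",rect,onplane(c,cv2.boxPoints(rect),5).round(1).tolist())
print(onplane(c,[(353,219),(329,219),(305,219)],5), onplane(c,[(433,189.5),(471,281)],0))
a=cv2.resize(im[150:300,230:490],None,fx=3,fy=3,interpolation=2);cv2.imwrite("pics/crop1.png",a[:,:780])
E
```

```text
red 223.0 ((201.05406188964844, 217.3243408203125), (14.647202491760254, 18.832117080688477), 35.53767776489258) [548.75306557 141.60924754  40.        ] [[541.0, 155.9, 65.0], [567.6, 136.5, 65.0], [552.3, 115.5, 65.0], [525.7, 135.0, 65.0]]
red 416.0 ((259.0, 204.5), (17.0, 26.0), 90.0) [567.43702281  33.58072839  65.        ] [[582.8, 56.3, 65.0], [582.0, 10.6, 65.0], [552.1, 10.9, 65.0], [552.9, 56.6, 65.0]]
red 222.5 ((180.3800048828125, 176.3400115966797), (15.40000057220459, 18.200000762939453), 53.13010025024414) [623.68735611 178.78042956  40.        ] [[621.2, 193.0, 65.0], [640.1, 167.1, 65.0], [618.0, 150.9, 65.0], [599.1, 176.7, 65.0]]
brown 26.5 ((426.8524169921875, 191.6229248046875), (8.450433731079102, 8.962581634521484), 50.194427490234375) (423, 186, 11, 10)
black 70.5 ((470.9189147949219, 280.4864807128906), (14.467110633850098, 6.247161388397217), 9.462322235107422) (464, 277, 15, 8)
sheet ((303.1910705566406, 206.0850830078125), (129.7005615234375, 77.94562530517578), 1.527525544166565) [[502.2, 82.3, 5.0], [647.9, 77.2, 5.0], [636.9, -164.7, 5.0], [492.1, -158.1, 5.0]]
[[ 543.93503962 -133.19445009    5.        ]
 [ 544.66987084  -88.73876502    5.        ]
 [ 545.40636413  -44.18913256    5.        ]] [[ 596.87314295 -283.00186446    0.        ]
 [ 426.15079264 -348.66335472    0.        ]]
```

View pics/crop1.png

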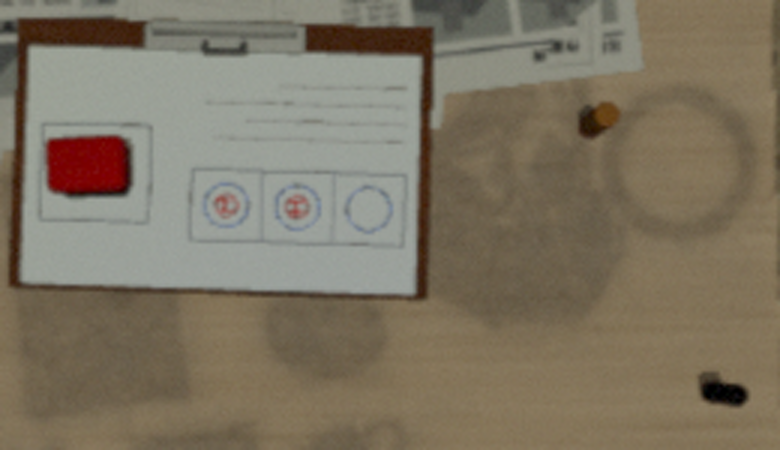

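Confirmed by the crop: the red stamp is alone on the date box, the empty circle is at px (352.7,219.7), and the brown top is at about (432,188.3). Next I shut the fingers and go above the stamp.

```bash
cat >> h.py <<'E'
def shift(P,yaw):
    s=r.sense(); M=R.from_euler('xyz',s["tcp_rot"],degrees=True).as_matrix()
    d=M.T@(np.array(P)-s["tool_pos"]); t=-(yaw-s["tcp_rot"][2]); t=(t+180)%360-180
    print("t",round(s["time"],2),"tcp",s["tool_pos"].round(1),s["tcp_rot"].round(2),"F",s["ft_force"].round(1),"gap",round(s["finger_gap"],1),"grip",round(s["grip_force"],1),"-> shift",d.round(1),"turn",round(t,2))
E
python3 - <<'E'
from h import *
c=cal("top"); print(onplane(c,[(432,188.3)],56),onplane(c,[(352.7,219.7)],5))
shift([567,33,200],0)
E
```

```text
[[ 591.74018514 -270.33099918   56.        ]] [[ 542.64407332 -132.61640789    5.        ]]
t 0.15 tcp [ 212.8 -560.5  241.5] [-1.7991e+02 -1.0000e-02  2.0780e+01] F [0.7 0.1 0.1] gap 85.7 grip 0.0 -> shift [ 541.7 -429.2   42.2] turn 20.78
```

Request:
step_arm --rows '[[[270, -215, 10], 10], [[270, -215, 10], 10], [[270, -215, 10], 10], [[270, -215, 10], 10], [[270, -215, 10], 10], [[270, -215, 10], 10], [[270, -215, 10], 10], [[542, -429, 42], 20.8], [[542, -429, 42], 20.8], [[542, -429, 42], 20.8], [[542, -429, 42], 20.8], [[542, -429, 42], 20.8]]' --fingers 0 --squeeze 20

```text
time: 1.35
tool_pos: [514.4, -54.8, 209.7]
tcp_rot: [180.0, -0.0, -0.0]
ft_force: [1.8, -1.0, 1.1]
finger_gap: 0.2
grip_force: 0.0
```

```bash
python3 -c "
from h import *
shift([567,33,200],0)"
```

```text
t 1.35 tcp [514.4 -54.8 209.7] [ 1.7999e+02 -1.0000e-02 -1.0000e-02] F [ 1.8 -1.   1.1] gap 0.2 grip 0.0 -> shift [ 52.6 -87.8   9.7] turn -0.01
```

Request:
step_arm --rows '[[[30, -60, 0], 0], [[30, -60, 0], 0], [[30, -60, 0], 0], [[30, -60, 0], 0], [[30, -60, 0], 0], [[30, -60, 0], 0]]'

```text
time: 1.95
tool_pos: [543.5, 1.8, 210.0]
tcp_rot: [180.0, -0.0, -0.1]
ft_force: [-0.4, -0.4, -0.5]
finger_gap: 0.1
grip_force: 0.0
```

```bash
python3 - <<'E'
from h import *
shift([567,33,120],0)
c=cal("wrist"); im=snapshot("wrist"); cv2.imwrite("pics/w1.png",im); np.savez("pics/w1.npz",K=c[0],d=c[1],e=c[2],M=c[3])
h=cv2.cvtColor(im,cv2.COLOR_BGR2HSV)
red=(((h[...,0]<8)|(h[...,0]>172))&(h[...,1]>150)&(h[...,2]>60)).astype(np.uint8)
for q in cv2.findContours(red,0,2)[0]:
    if cv2.contourArea(q)>300:
        rc=cv2.minAreaRect(q); print(cv2.contourArea(q),rc,onplane(c,[rc[0]],65).round(1),onplane(c,cv2.boxPoints(rc),65).round(1).tolist())
E
```

```text
t 1.95 tcp [543.5   1.8 210. ] [ 1.7999e+02 -0.0000e+00 -1.2000e-01] F [-0.4 -0.4 -0.5] gap 0.1 grip 0.0 -> shift [ 23.4 -31.3  90. ] turn -0.12
1348.5 ((153.32131958007812, 210.27796936035156), (34.968990325927734, 46.865657806396484), 32.7352294921875) [[558.2 127.2  65. ]] [[550.1, 149.3, 65.0], [580.6, 125.9, 65.0], [566.2, 105.4, 65.0], [534.7, 128.6, 65.0]]
2382.0 ((272.8634033203125, 193.0391845703125), (42.59537887573242, 60.86038589477539), 88.02507019042969) [[571.6  34.6  65. ]] [[586.9, 57.5, 65.0], [588.4, 11.7, 65.0], [555.8, 10.9, 65.0], [554.1, 58.3, 65.0]]
1804.5 ((93.92013549804688, 117.99679565429688), (47.14046859741211, 50.418819427490234), 47.29060745239258) [[625.3 160.5  65. ]] [[625.2, 184.7, 65.0], [648.0, 154.6, 65.0], [625.3, 136.1, 65.0], [601.4, 166.6, 65.0]]
```

View pics/w1.png

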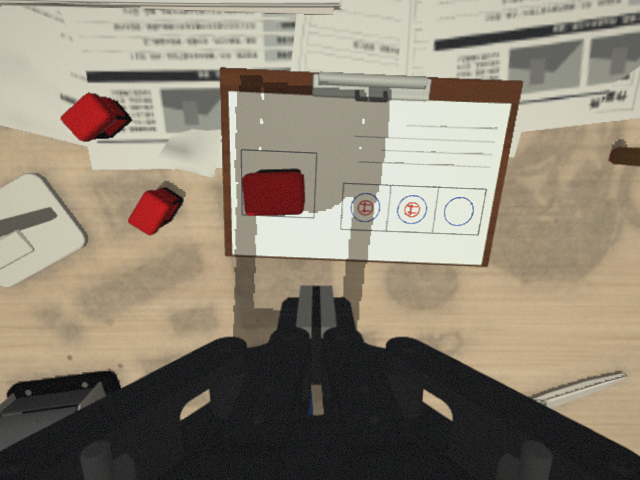

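The wrist view shows the stamp at (273,193), measuring 33x47 mm at z 65, which matches. The circles are at (365,208), (412,210) and the empty one at (459,212). I go to 14 mm above the grip.

Request:
step_arm --rows '[[[26, -32, 20], 0], [[26, -32, 60], 0], [[26, -32, 100], 0], [[26, -32, 120], 0], [[26, -32, 120], 0], [[26, -32, 120], 0], [[26, -32, 120], 0]]'

```text
time: 2.7
tool_pos: [571.4, 34.7, 92.3]
tcp_rot: [180.0, -0.2, -0.1]
ft_force: [-0.5, 0.0, 0.3]
finger_gap: 0.2
grip_force: 0.0
```

```bash
python3 - <<'E'
from h import *
shift([569.5,34,76],-0)
c=np.load("pics/w1.npz");c=[c[k] for k in "KdeM"]
print("circles",onplane(c,[(459,212),(412,210),(365,208)],5).round(1).tolist(), "box",onplane(c,[(244,150),(316,153),(315,218),(241,215)],5).round(1).tolist())
c=cal("wrist"); im=snapshot("wrist"); cv2.imwrite("pics/w2.png",im)
E
```

```text
t 2.7 tcp [571.4  34.7  92.3] [ 1.7999e+02 -2.0000e-01 -5.0000e-02] F [-0.5  0.   0.3] gap 0.2 grip 0.0 -> shift [-2.   0.7 16.3] turn -0.05
circles [[543.9, -133.1, 5.0], [545.9, -88.9, 5.0], [548.0, -44.6, 5.0]] box [[601.1, 66.3, 5.0], [598.4, 1.5, 5.0], [538.4, 2.6, 5.0], [541.4, 72.6, 5.0]]
```

View pics/w2.png

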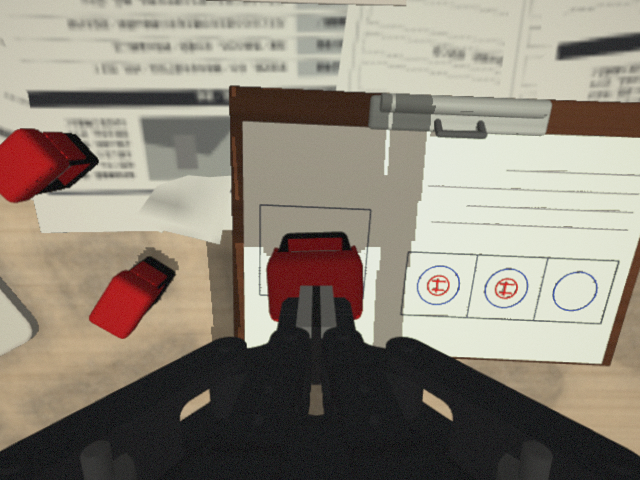

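```bash
python3 - <<'E'
from h import *
c=cal("wrist")
print(onplane(c,[(270,320),(362,320),(315,252),(268,265),(364,265)],65).round(1), proj(c,[[571,34.6,65],[571,34.6,81]]))
im=cv2.imread("pics/w2.png");print(im[228:325:4,290].tolist())
E
```

```text
[[555.9  57.1  65. ]
 [555.9  12.3  65. ]
 [590.7  35.2  65. ]
 [584.3  57.1  65. ]
 [584.3  12.3  65. ]] [[316.19969691 291.40278818]
 [316.22570031 306.63856925]]
[[132, 149, 154], [110, 125, 129], [17, 21, 19], [17, 12, 101], [25, 24, 103], [21, 15, 99], [10, 18, 79], [26, 24, 86], [25, 24, 94], [16, 15, 99], [20, 22, 105], [24, 20, 107], [32, 31, 109], [31, 30, 109], [20, 21, 103], [15, 15, 107], [26, 17, 105], [21, 23, 104], [36, 32, 32], [33, 30, 30], [33, 27, 27], [28, 26, 26], [33, 25, 22], [31, 28, 26], [25, 23, 23]]
```

The near grip edge is at x=556 and the sides at y=12 and 57, so the centre is about (572, 34.7) and the tool is over it. Pressing straight down.

Request:
step_arm --rows '[[[0, 0, 6], 0], [[0, 0, 12], 0], [[0, 0, 15], 0], [[0, 0, 17], 0], [[0, 0, 19], 0], [[0, 0, 21], 0], [[0, 0, 23], 0], [[0, 0, 25], 0], [[0, 0, 27], 0], [[0, 0, 27], 0], [[0, 0, 27], 0]]'

```text
time: 3.85
tool_pos: [570.5, 35.2, 64.3]
tcp_rot: [180.0, -0.1, -0.0]
ft_force: [-3.9, -0.3, 11.4]
finger_gap: -0.2
grip_force: 5.7
```

Request:
step_arm --rows '[[[0, 0, 0.5], 0], [[0, 0, 1], 0], [[0, 0, 1], 0], [[0, 0, 1], 0]]'

```text
time: 4.25
tool_pos: [570.9, 35.2, 64.2]
tcp_rot: [180.0, -0.1, -0.0]
ft_force: [-6.0, -0.7, 17.5]
finger_gap: -0.0
grip_force: 8.6
```

Request:
step_arm --rows '[[[0, 0, 0.5], 0], [[0, 0, 0.5], 0], [[0, 0, 0.5], 0]]'

```text
time: 4.55
tool_pos: [571.2, 35.2, 64.2]
tcp_rot: [180.0, -0.1, -0.0]
ft_force: [-7.8, -0.3, 20.7]
finger_gap: 0.3
grip_force: 10.2
```

At the stop: the force rises with no further motion. Releasing.

Request:
step_arm --rows '[[[0, 0, -2], 0], [[0, 0, -5], 0], [[0, 0, -9], 0], [[0, 0, -14], 0], [[0, 0, -25], 0], [[0, 0, -60], 0], [[0, 0, -100], 0], [[0, 0, -130], 0], [[0, 0, -130], 0], [[0, 0, -130], 0]]'

```text
time: 5.55
tool_pos: [570.4, 35.2, 192.4]
tcp_rot: [180.0, -0.1, -0.0]
ft_force: [0.5, 0.7, -1.4]
finger_gap: -0.2
grip_force: 0.0
```

```bash
python3 - <<'E'
from h import *
shift([585,-265,190],0)
c=cal("wrist"); im=snapshot("wrist"); cv2.imwrite("pics/w3.png",im)
h=cv2.cvtColor(im,cv2.COLOR_BGR2HSV)
red=(((h[...,0]<8)|(h[...,0]>172))&(h[...,1]>150)&(h[...,2]>60)).astype(np.uint8)
for q in cv2.findContours(red,0,2)[0]:
    if cv2.contourArea(q)>2000:
        rc=cv2.minAreaRect(q); print(rc,onplane(c,[rc[0]],65).round(1),onplane(c,cv2.boxPoints(rc),65).round(1).tolist())
E
```

```text
t 5.55 tcp [570.4  35.2 192.4] [ 1.8e+02 -1.1e-01 -1.0e-02] F [ 0.5  0.7 -1.4] gap -0.2 grip 0.0 -> shift [ 14.6 300.2   2.4] turn -0.01
((316.0, 230.0), (48.0, 60.0), 90.0) [[574.   35.1  65. ]] [[591.9, 56.8, 65.0], [592.0, 13.4, 65.0], [555.4, 12.5, 65.0], [555.4, 57.6, 65.0]]
```

The stamp is up and in place (unchanged outline at z 65). On to the seal, opening the fingers.

Request:
step_arm --rows '[[[-10, 305, 2], 0], [[-10, 305, 2], 0], [[-10, 305, 2], 0], [[-10, 305, 2], 0], [[-10, 305, 2], 0], [[-10, 305, 2], 0], [[-10, 305, 2], 0], [[-10, 305, 2], 0], [[-10, 305, 2], 0], [[-10, 305, 2], 0], [[-10, 305, 2], 0]]' --fingers 0.65

```text
time: 6.7
tool_pos: [560.1, -268.3, 189.3]
tcp_rot: [-180.0, 0.0, 0.1]
ft_force: [0.7, 1.3, 0.4]
finger_gap: 55.4
grip_force: 0.0
```

```bash
python3 - <<'E'
from h import *
shift([590,-270,110],0)
c=cal("wrist"); im=snapshot("wrist"); cv2.imwrite("pics/w4.png",im); np.savez("pics/w4.npz",K=c[0],d=c[1],e=c[2],M=c[3])
print(proj(c,[[592,-270,0],[592,-270,56]]))
E
```

```text
t 6.7 tcp [ 560.1 -268.3  189.3] [-1.7998e+02  1.0000e-02  1.0000e-01] F [0.7 1.3 0.4] gap 55.4 grip 0.0 -> shift [29.9  1.8 79.3] turn 0.1
[[317.98015204 180.7217949 ]
 [318.35894042 190.15321968]]
```

View pics/w4.png

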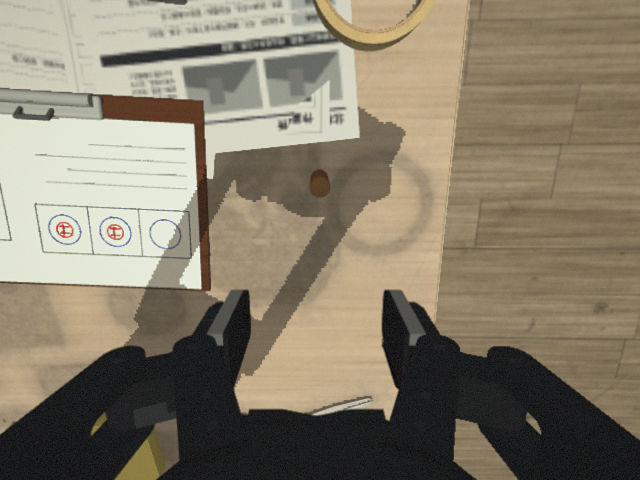

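The brown seal is at (320,183), between the fingers' line of travel, upright.

```bash
python3 - <<'E'
from h import *
c=np.load("pics/w4.npz");c=[c[k] for k in "KdeM"]
im=cv2.imread("pics/w4.png");h=cv2.cvtColor(im,cv2.COLOR_BGR2HSV)
m=((h[...,0]<20)&(h[...,1]>150)).astype(np.uint8); m[:150]=0;m[230:]=0;m[:,:280]=0;m[:,360:]=0
q=max(cv2.findContours(m,0,2)[0],key=cv2.contourArea);b=cv2.boundingRect(q);print(b)
u=b[0]+b[2]/2-.5; lo=b[1]+b[3]-.5
print(onplane(c,[(u,lo)],56)+[7.5,0,0], onplane(c,[(u,b[1])],0)-[7.5,0,0])
# circle
g=(((h[...,0]>95)&(h[...,0]<135)&(h[...,1]>60))).astype(np.uint8)
g[:, :146]=0; g[:,186:]=0; g[:212]=0; g[256:]=0
p=np.argwhere(g)[:,::-1].astype(np.float32); e=cv2.fitEllipse(p); print(e,onplane(c,[e[0]],5))
E
```

```text
(311, 171, 18, 25)
[[ 595.5728989  -270.85499917   56.        ]] [[ 592.92723033 -271.29214614    0.        ]]
((164.80084228515625, 233.7759552001953), (27.719377517700195, 31.549556732177734), 122.0097427368164) [[ 544.63460439 -132.413919      5.        ]]
```

Request:
step_arm --rows '[[[33, 2.5, 30], 0], [[33, 2.5, 75], 0], [[33, 2.5, 90], 0], [[33, 2.5, 90], 0], [[33, 2.5, 90], 0]]'

```text
time: 7.25
tool_pos: [593.0, -272.3, 100.8]
tcp_rot: [180.0, -0.0, 0.0]
ft_force: [0.3, -0.4, -0.0]
finger_gap: 55.5
grip_force: 0.0
```

```bash
python3 - <<'E'
from h import *
shift([593.5,-270.7,32],0)
c=cal("wrist"); im=snapshot("wrist"); cv2.imwrite("pics/w5.png",im)
print(proj(c,[[593.5,-270.7,0],[593.5,-270.7,56]]))
h=cv2.cvtColor(im,cv2.COLOR_BGR2HSV)
m=((h[...,0]<20)&(h[...,1]>150)).astype(np.uint8); m[:,:285]=0;m[:,355:]=0;m[:150]=0;m[330:]=0
for q in cv2.findContours(m,0,2)[0]:
  b=cv2.boundingRect(q)
  if b[2]*b[3]>100:
    print(b);u=b[0]+b[2]/2-.5; lo=b[1]+b[3]-.5
    print(onplane(c,[(u,lo)],56)+[7.5,0,0], onplane(c,[(u,b[1])],0)-[7.5,0,0])
E
```

```text
t 7.25 tcp [ 593.  -272.3  100.8] [ 1.7998e+02 -3.0000e-02  0.0000e+00] F [ 0.3 -0.4 -0. ] gap 55.5 grip 0.0 -> shift [ 0.4 -1.6 68.8] turn 0.0
[[313.36643042 244.36832793]
 [312.6622087  275.60937869]]
(300, 250, 27, 36)
[[ 595.43279873 -270.86777299   56.        ]] [[ 582.03998433 -270.44852711    0.        ]]
```

Request:
step_arm --rows '[[[1.5, -1.5, 10], 0], [[1.5, -1.5, 30], 0], [[1.5, -1.5, 50], 0], [[1.5, -1.5, 64], 0], [[1.5, -1.5, 68.5], 0], [[1.5, -1.5, 68.5], 0], [[1.5, -1.5, 68.5], 0]]'

```text
time: 8.0
tool_pos: [595.0, -271.3, 32.1]
tcp_rot: [180.0, -0.1, -0.0]
ft_force: [0.9, -0.4, 0.5]
finger_gap: 55.1
grip_force: 0.0
```

Request:
step_arm --rows '[[[0, 0, 0], 0], [[0, 0, 0], 0], [[0, 0, 0], 0], [[0, 0, 0], 0], [[0, 0, 0], 0], [[0, 0, 0], 0], [[0, 0, 0], 0], [[0, 0, 0], 0]]' --fingers 0 --squeeze 50

```text
time: 8.8
tool_pos: [594.8, -271.1, 31.8]
tcp_rot: [180.0, -0.1, -0.0]
ft_force: [-0.5, 0.3, 5.6]
finger_gap: 14.0
grip_force: 48.8
```

Request:
step_arm --rows '[[[0, 0, -5], 0], [[0, 0, -20], 0], [[0, 0, -50], 0], [[0, 0, -60], 0], [[0, 0, -60], 0], [[0, 0, -60], 0]]'

```text
time: 9.4
tool_pos: [594.2, -270.8, 90.7]
tcp_rot: [180.0, -0.0, -0.0]
ft_force: [0.2, 0.7, -1.6]
finger_gap: 13.8
grip_force: 48.7
```

```bash
python3 - <<'E'
from h import *
shift([544.3,-132.6,60],-2)
c=cal("wrist"); im=snapshot("wrist"); cv2.imwrite("pics/w6.png",im); np.savez("pics/w6.npz",K=c[0],d=c[1],e=c[2],M=c[3])
t=r.sense()["tool_pos"]
print(proj(c,[t-[0,0,32],t+[0,0,24]]))
cv2.imwrite("pics/s6.png",snapshot("scene"))
s=cal("scene"); print(proj(s,[t-[0,0,32],t+[0,0,24]]))
a=cv2.imread("pics/w6.png")[180:380,200:440];b=cv2.imread("pics/s6.png");p=proj(s,[t])[0].astype(int);b=b[max(p[1]-50,0):p[1]+50,p[0]-60:p[0]+60]
cv2.imwrite("pics/c6.png",np.vstack([cv2.resize(a,(360,300)),cv2.resize(b,(360,300),interpolation=2)]))
E
```

```text
t 9.4 tcp [ 594.2 -270.8   90.7] [ 1.8e+02 -1.0e-02 -2.0e-02] F [ 0.2  0.7 -1.6] gap 13.8 grip 48.7 -> shift [ -49.9 -138.2   30.7] turn 1.98
[[315.19829933 286.56939495]
 [314.86505606 352.73844937]]
[[339.69801191 189.77555322]
 [340.34803149 167.04522712]]
```

View pics/c6.png

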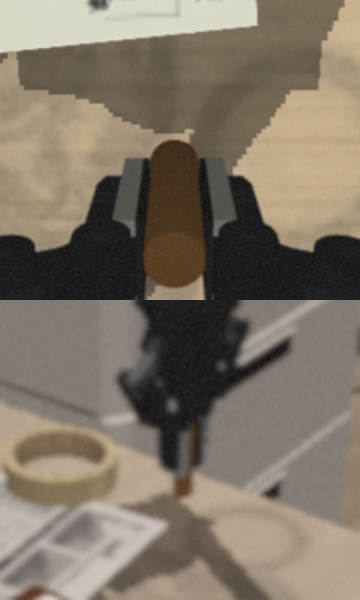

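```bash
python3 - <<'E'
from h import *
c=np.load("pics/w6.npz");c=[c[k] for k in "KdeM"]
im=cv2.imread("pics/w6.png");h=cv2.cvtColor(im,cv2.COLOR_BGR2HSV)
t=np.array([594.2,-270.8,90.7])
print(im[266:284:1,316].tolist())
for dx in (6.5,7.5,8.5): print(proj(c,[t+[dx,0,-32],t+[dx,0,24]]).round(1).tolist())
E
```

```text
[[83, 103, 114], [81, 99, 110], [83, 103, 115], [123, 152, 172], [127, 157, 177], [128, 156, 177], [126, 156, 173], [70, 86, 111], [28, 37, 76], [19, 41, 62], [29, 49, 66], [23, 45, 62], [27, 46, 64], [15, 40, 65], [32, 48, 68], [27, 48, 68], [29, 49, 65], [34, 50, 68]]
[[315.8, 273.8], [315.7, 335.8]]
[[315.8, 271.9], [315.7, 333.2]]
[[315.8, 269.9], [315.7, 330.5]]
```

The face sits within 1 mm below the TCP and the stick is upright. Moving above the circle.

Request:
step_arm --rows '[[[-25, -70, 0], 0], [[-50, -138, 0], 0], [[-50, -138, 0], 0], [[-50, -138, 15], 0], [[-50, -138, 30], 0], [[-50, -138, 30], 0], [[-50, -138, 30], 0], [[-50, -138, 30], 0]]'

```text
time: 10.3
tool_pos: [544.8, -133.9, 61.1]
tcp_rot: [180.0, -0.0, -0.1]
ft_force: [-0.4, -0.8, 0.1]
finger_gap: 13.8
grip_force: 48.8
```

```bash
python3 - <<'E'
from h import *
shift([544.5,-132.7,37.5],0)
c=cal("wrist"); im=snapshot("wrist"); cv2.imwrite("pics/w7.png",im)
t=r.sense()["tool_pos"]
p=proj(c,[[544.5,-132.7,5]]+[[544.5+13.5*np.cos(a),-132.7+13.5*np.sin(a),5] for a in np.arange(0,6.3,.3)])
print(p[0],proj(c,[t-[.6,0,32]]))
for q in p: cv2.circle(im,tuple(int(x) for x in q.round()),1,(0,255,0),-1)
cv2.imwrite("pics/c7.png",cv2.resize(im[160:360,200:440],(720,600),interpolation=2))
E
```

```text
t 10.3 tcp [ 544.8 -133.9   61.1] [ 1.7999e+02 -2.0000e-02 -9.0000e-02] F [-0.4 -0.8  0.1] gap 13.8 grip 48.8 -> shift [-0.3 -1.2 23.6] turn -0.09
[313.57157144 269.19412722] [[315.65523518 287.35174852]]
```

View pics/c7.png

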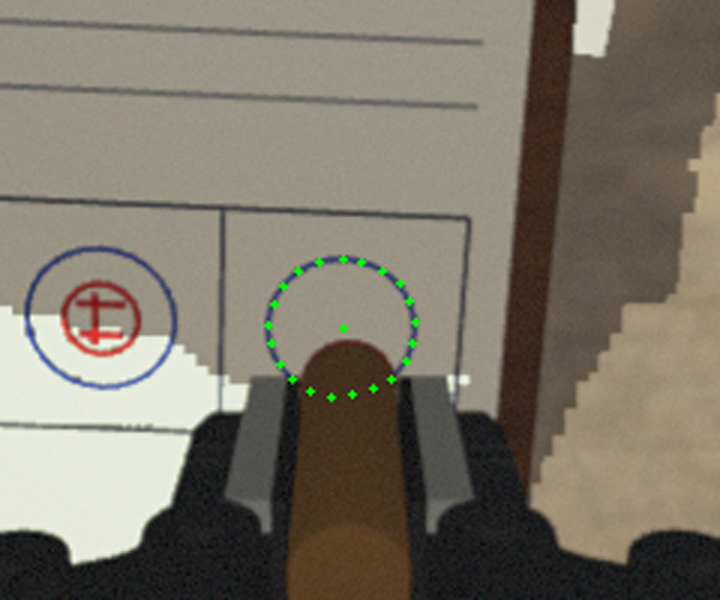

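The projected circle lies on the printed empty circle (crop (343,328)). Descending.

Request:
step_arm --rows '[[[0, -1, 6], 0], [[0, -1, 12], 0], [[0, -1, 17], 0], [[0, -1, 20], 0], [[0, -1, 22], 0], [[0, -1, 22.5], 0], [[0, -1, 22.5], 0], [[0, -1, 22.5], 0]]'

```text
time: 11.15
tool_pos: [544.5, -131.9, 38.7]
tcp_rot: [180.0, -0.0, -0.0]
ft_force: [-1.0, 0.6, 0.3]
finger_gap: 13.8
grip_force: 48.8
```

Request:
step_arm --rows '[[[0, 0, 0.5], 0], [[0, 0, 1], 0], [[0, 0, 1], 0], [[0, 0, 1], 0]]'

```text
time: 11.55
tool_pos: [544.3, -131.8, 37.4]
tcp_rot: [-180.0, 0.0, -0.0]
ft_force: [-0.0, 0.4, -0.5]
finger_gap: 13.8
grip_force: 48.8
```

Request:
step_arm --rows '[[[0, 0, 0.3], 0], [[0, 0, 0.6], 0], [[0, 0, 0.6], 0], [[0, 0, 0.6], 0]]'

```text
time: 11.95
tool_pos: [544.3, -131.8, 36.8]
tcp_rot: [180.0, 0.0, -0.0]
ft_force: [0.6, -0.7, -0.4]
finger_gap: 14.1
grip_force: 48.8
```

Request:
step_arm --rows '[[[0, 0, 0.3], 0], [[0, 0, 0.6], 0], [[0, 0, 0.6], 0], [[0, 0, 0.6], 0]]'

```text
time: 12.35
tool_pos: [544.4, -131.9, 36.7]
tcp_rot: [180.0, -0.0, -0.0]
ft_force: [-2.5, 0.7, 4.9]
finger_gap: 13.6
grip_force: 49.1
```

Request:
step_arm --rows '[[[0, 0, 0], 0], [[0, 0, 0], 0], [[0, 0, 0], 0], [[0, 0, 0], 0], [[0, 0, 0], 0]]'

```text
time: 12.85
tool_pos: [544.5, -131.9, 36.8]
tcp_rot: [180.0, -0.0, -0.0]
ft_force: [-1.3, 1.1, 4.0]
finger_gap: 14.0
grip_force: 49.1
```

```bash
python3 - <<'E'
from h import *
for i in range(4):
    im=snapshot("wrist"); print(r.sense()["ft_force"].round(1))
im2=snapshot("top")
cv2.imwrite("pics/c8.png",np.hstack([cv2.resize(im[160:360,150:450],(600,400)),cv2.resize(im2[150:260,230:280],(182,400))]))
E
```

```text
[-2.3  1.3  5.5]
[-2.5  0.7  5.2]
[-2.   0.6  5.6]
[-2.6  0.8  4.6]
```

View pics/c8.png

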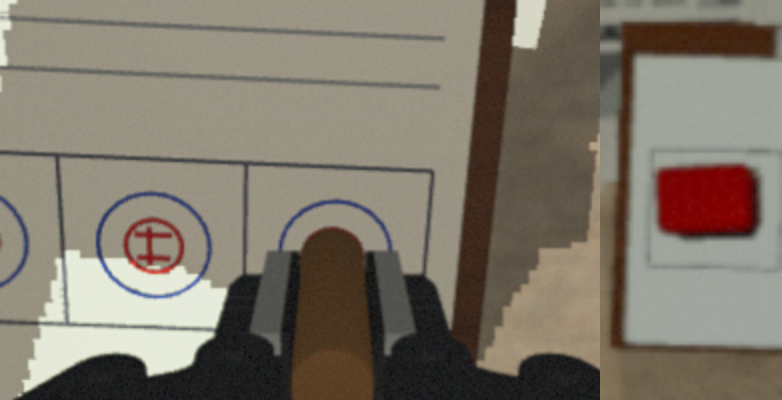

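The seal stands in the empty circle, with its front edge at crop (332,228) inside the ring, pressed at about 5 N. The date stamp is up on its box.

```bash
python3 -c "
from bench import r
print(r.hand_in())"
```

```text
the job is handed in; nothing more can be done
None
```

The job is handed in after about 13 s of the 64 s allowed, with no verdict returned: the date stamp was pressed to its stop, sprang back and still stands on the date box, and the brown seal is held upright in the empty circle, pressing at about 5 N.

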